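# Unlock the plate shuttle (left-hand screw) and run it to its limit switch

### The arm

A 6-joint arm with a two-finger parallel gripper is mounted at the origin on the work surface. World frame = base frame: x ahead of the robot, y to its left, z up, the work surface at z = 0. Lengths are in m, angles in rad, forces in N, time in s.
With the tool pointing down it reaches from about 0.375 to 0.9 m from the base axis. Payload 3.1 kg.
Tool frame: the origin (TCP) lies on the mounting face of the last link; the fingertips stand 173 mm ahead of it and the grasp point (between the pads) lies 155 mm ahead of it; z points along the fingers, y is the line along which they close (so a half turn about z gives the same grasp; the last joint's range is limited). The gripper opens to 85 mm and grips with 20 to 120 N. Pads are 22 mm wide; open, the fingers measure 114 mm over their backs; the gripper's body (76 mm by 85 mm) begins 54 mm behind the grasp point. The pads swing forward as they close: fully open they stand 13 mm farther back than shut.
Start: joints at [-1.46, 0.527, 1.433, -0, 1.181, -0.178], TCP at [0.179, -0.599, 0.405] pointing down, gripper open.
Joint ranges: [-3.08, 3.08], [-0.75, 2.2], [0.22, 2.44], [-1.43, 4.57], [0, 2.65], [-2.85, 2.85]. Speed limits (rad/s): [2.79, 2.79, 3.14, 3.14, 3.14, 3.14].

### API

Orientations are given as a rotation vector (axis times angle).
In Python, from station import manip gives the robot as it stands.
- The arm moves only by the shell command python3 jog.py 'ROWS' [FORCE]. ROWS is rows parted by semicolons, their numbers by spaces, 1 to 12 of them, each of 7 numbers: the finger opening in m, then dx, dy, dz in m, then a rotation vector rx, ry, rz in rad; each row shifts and turns the commanded pose from where the row before left it, along the tool's axes as they then stand; what a row does not reach is not made up. A row lasts 1/8 s, in which the tool goes at most 0.0625 m and 0.188 rad, less where a joint would pass 70% of its speed; a pose out of reach is approached as far as the arm can. The fingers move at their own pace and stop on an object; FORCE is the grip in N (left out, the last holds). Time passes only in rows, so rows that do not move let the fingers close. It prints the time, the measured TCP pose, the force, the opening and the grip force at its end.
- manip.state(): the state, without advancing time (a new reading comes with each control period).
- manip.grab_frame(name): name is "side" or "top" or "wrist"; returns the picture (420x560x3 uint8, red, green, blue); there is no depth.
- manip.camera_info(name): a dict with "intrinsics" (3x3 intrinsics, pixels), "T" (4x4, takes a point from camera to world coordinates); the wrist camera has in their place "tool_from_camera" (4x4, takes a point from camera to tool coordinates, whose origin is the TCP and whose axes are the flange's). Camera axes: x right, y up, looking along -z (the intrinsics and any distortion apply to the point x, -y, -z); pixel columns grow to the right and rows downward; lengths in m; the calibration is good to about 2 mm. A picture is of the moment at which its call begins: read the wrist's pose just before it. camera_info takes no time and is no camera call.
- manip.finish_job(): hands the job in; it is judged then, once.
The state is a dict: "clock": time; "joint_positions": joint angles; "joint_vel": joint speeds; "joint_torque": joint torques, N m; "eef_pos": TCP position; "eef_rot": TCP orientation; "wrist_force": force on the tool from outside, world axes, zero at the start; "wrist_torque": the same for the moment, N m; "width": finger opening in m; "grasp_force": force on a finger pad.
Only numpy, scipy, OpenCV 4.12 (cv2) and the standard library are available. Lean on these libraries where they do the work, as an engineer would, in place of code of your own. Each camera call takes 0.05 s, during which the arm holds its last target. There are 200 camera calls.

### The job

A deep-well plate is waiting on the bench-top transfer shuttle: unscrew the black T-bar of the carriage lock (its thread is left-handed, so it comes out clockwise) until the white line engraved on the bar points at the green mark. Then slide the unlocked carriage along its rails with the plate aboard, until its blue dog has swung the limit switch's roller arm over the yellow band so that the switch trips, and leave it there: not short of the band and not beyond it. Do not force the carriage against its lock, do not touch the plate or the switch with the gripper, and leave the other things on the bench as they are.

Things in the scene. Friction and masses are not known exactly. Their poses are not given: they have to be found in the camera images.
- shuttle: Fixed shuttle: base 150 (x) x 420 (y) x 20 mm, two rails along y, a carriage on top. Origin: centre of the underside, on the bench. x points away from the robot, turned up to 0.35 rad. The carriage (130 x 220 mm, top 48 mm above the bench) starts at the +y end and slides only to -y; the deep-well plate lies on its -y half, the lock's T-bar stands on its +y half.
- carriage (a joint): How far the carriage has slid from its locked place towards the shuttle's -y, m (0 to 0.135). About 0.9 kg, about 5 N of rail friction: it stays where it is left. While the lock pin is down in its keeper it has only 1.5 mm of play; the pin is clear once lock_screw is above 3.6. Forcing it 4 mm against the pin breaks the lock.
- lock_screw (a joint): Angle of the T-bar, rad, growing as it turns CLOCKWISE seen from above, which unscrews it (left-hand; range 0 to 5.6, starts at 0 to 0.7). The arm with the white line points at angle -pi/2 minus this value, counter-clockwise from the shuttle's +x: 0 is screwed home (line along -y, to a red mark), 4.71 released (line along +x, to the green mark). Friction 0.1 N m: stays where left.
- lock_axis (a point): On the T-bar's axis, fixed to the carriage, 80 mm above the bench, axes as the shuttle's. Black level bar 88 x 14 x 14 mm on a hub 34 mm across; underside 73, top 87 mm up at joint 0; it climbs 8 mm a turn as it unscrews. Fingertips may go down to 64 mm height around it. The plate's face, 92 mm tall, is 49 mm off towards the shuttle's -y: hardly room for a finger there; the other sides are free.
- bar_line (a point): Outer end of the white line engraved on top of one arm of the T-bar, 40 mm from the axis; moves with the bar. The other arm is plain.
- green_mark (a point): Middle of the green line engraved on the carriage's top face, 55 mm from the bar's axis on the shuttle's +x side: the released mark.
- push_flange (a point): Middle of the outer face of the carriage's upturned end flange (100 mm wide along the shuttle's x, 4 mm thick, 48 to 62 mm above the bench; this point 55 mm). Axes as the shuttle's; moves with the carriage; 74 mm from the bar's axis. Push it towards the shuttle's -y. Behind and below it lie only the base (top at 20 mm), the rails (to 32 mm) and an end plate (to 42 mm).
- switch: Limit switch on a foot beside the rails, 125 mm to the shuttle's +x of its centre line, clamped at a different place along the rails each time: grey housing 36 x 36 mm, 42 mm high. Origin: under the arm's pivot, on the bench. A yellow band on it lies under the arm where the switch is tripped. Not to be touched by the robot.
- switch_arm (a joint): Swing of the roller arm, rad: 0 at rest (pointing to the shuttle's -x), growing as the carriage's blue dog swings it towards the shuttle's -y. The switch trips at 0.40; the yellow band ends at 0.85, beyond which the switch is overstrained. Light return spring, under 2 N at the roller. Pivot to roller 42 mm.
- roller (a point): Centre of the red roller (16 mm across, 48 mm above the bench) on the switch arm. The blue dog meets it when the carriage has slid 51 to 81 mm, depending on where the switch is clamped; from there 16 mm more slide swings the arm to 0.4, 24 mm to 0.6 and 31 mm to 0.85 rad.
- deepwell: White deep-well plate 127.5 (x) x 85 (y) x 44 mm, loose in the nest on the carriage, open and full: stays seated and untouched. Origin: centre of its underside.
- tip_box: Bystander: teal tip box full of pale pipette tips, 120 x 82 x 68 mm. Origin: on its underside.
- tube_rack: Bystander: orange rack with capped tubes, 70 x 180 x 51 mm. Origin: on its underside.
- amber_bottle: Bystander: amber reagent bottle, 56 mm across, 115 mm tall. Origin: on its underside.
- pipette: Bystander: grey and cream hand pipette lying on the bench, about 235 mm long, 30 mm high. Origin: on its underside.
- cryo_box: Bystander: blue lidded storage box with a white label, 133 x 133 x 52 mm. Origin: on its underside.

How it is judged:
On the way, in this order (a step that is already met when the one before it is completed fails the run):
1. the lock is unscrewed clockwise until its white line points at the green mark, the carriage still in its locked place (value of joint lock_screw between 4.492 and 4.932 rad and value of joint carriage below 0.03 m), for 0.2 s.
2. the carriage is slid until its dog trips the limit switch (value of joint switch_arm between 0.4 and 0.85 rad and value of joint carriage above 0.05 m), for 0.2 s.
At the end, for the whole second after the job is handed in: The T-bar's white line points at the green mark within 0.22 rad (lock_screw 4.49 to 4.93), the carriage stands still with the switch's roller arm between 0.40 and 0.85 rad (over the yellow band, tripped), and the deep-well plate is seated flat in its nest (all of step 2 and value of joint lock_screw between 4.492 and 4.932 rad and angle between deepwell's own z axis and vertical below 0.04 rad and z of deepwell in the frame of push_flange below -0.004 m and velocity of joint carriage between -0.005 and 0.005 m/s); the robot touches nothing.
It fails at once if the switch is overstrained: its roller arm goes beyond the yellow band (0.90 rad) (value of joint switch_arm above 0.9 rad).
It fails at once if the robot touches the limit switch or the deep-well plate (more than 1 N) (contact force between any of the arm, the fingers and switch above 1 N or contact force between any of the arm, the fingers and deepwell above 1 N).
It fails at once if the carriage is forced against its lock pin (driven more than 4 mm while the pin is still down) (value of joint carriage above 0.004 m and value of joint lock_screw below 3.2 rad).
It fails at once if the deep-well plate is tipped or lifted from its nest (angle between deepwell's own z axis and vertical above 0.1 rad or z of deepwell in the frame of push_flange above 0 m).
It fails at once if another thing on the bench is moved more than 20 mm (distance of any of tip_box, tube_rack, amber_bottle, pipette, cryo_box from where it was at the start of the episode above 0.02 m).
It also fails if it takes over 67 s, if anything falls off the work surface, if the arm or the gripper's body presses on something with over 40 N, if the wrist force passes 120 N, or if a joint passes its speed limit or range.

## Working session

There is one attempt and no reset: what is moved stays moved. The work goes in short steps, Python scripts to look and compute and a shell command to move; the robot and the scene stay as the last step left them, time stands still between calls to the robot, and variables do not carry over. Pictures are saved under pics/ and viewed, at most 10 in all, crops included, and the job is handed in when it is done.

```bash
ls; mkdir -p pics
python3 - <<'E'
from station import manip
import cv2,numpy as np
np.set_printoptions(precision=4,suppress=True)
s=manip.state();print(s['clock'],s['eef_pos'],s['eef_rot'])
for n in("top","side"):
    cv2.imwrite(f"pics/{n}0.png",cv2.resize(manip.grab_frame(n)[:,:,::-1],(800,600),interpolation=cv2.INTER_CUBIC))
    print(n,manip.camera_info(n))
print(manip.camera_info("wrist"))
E
```

```text
jog.py
pics
station.py
0.0 [ 0.1786 -0.5986  0.4037] [-3.1065 -0.4532 -0.0001]
top {'intrinsics': array([[385.8515,   0.    , 275.6854],
       [  0.    , 385.8515, 210.2558],
       [  0.    ,   0.    ,   1.    ]]), 'T': array([[ 0.0293,  0.9979, -0.0586,  0.4769],
       [-0.9993,  0.0279, -0.0229,  0.0428],
       [-0.0212,  0.0592,  0.998 ,  1.0301],
       [ 0.    ,  0.    ,  0.    ,  1.    ]])}
side {'intrinsics': array([[481.4396,   0.    , 276.6184],
       [  0.    , 481.4396, 209.4819],
       [  0.    ,   0.    ,   1.    ]]), 'T': array([[ 0.934 ,  0.2656, -0.239 ,  0.3026],
       [-0.3572,  0.7086, -0.6085, -0.5773],
       [ 0.0078,  0.6537,  0.7567,  0.8737],
       [ 0.    ,  0.    ,  0.    ,  1.    ]])}
{'intrinsics': array([[343.5216,   0.    , 281.8541],
       [  0.    , 343.5216, 207.9873],
       [  0.    ,   0.    ,   1.    ]]), 'tool_from_camera': array([[-0.0001,  0.9556,  0.2948,  0.0762],
       [ 1.    , -0.    ,  0.0005,  0.0005],
       [ 0.0004,  0.2948, -0.9556,  0.0307],
       [ 0.    ,  0.    ,  0.    ,  1.    ]])}
```

View pics/top0.png

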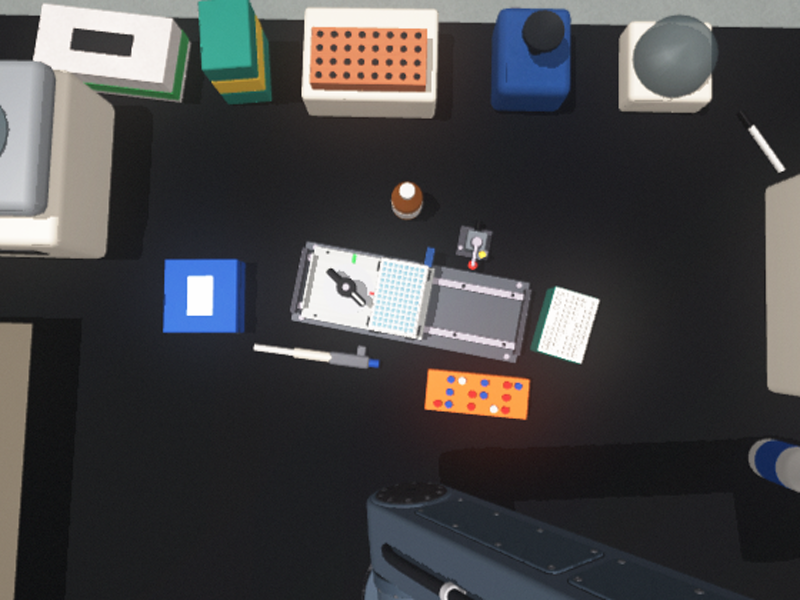

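View pics/side0.png

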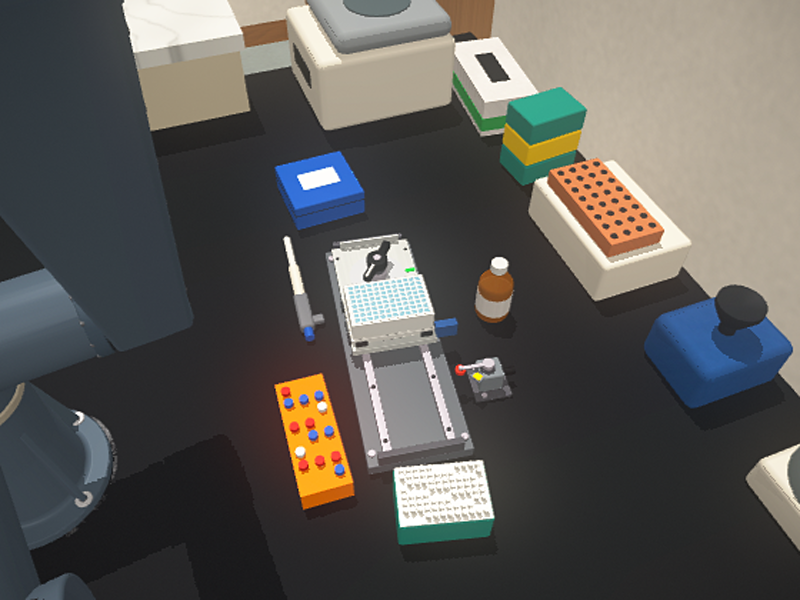

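The top view shows the shuttle with the T-bar at about (348,288), the green mark at (354,258), the plate at (400,297) and the roller at (473,265), in 800-px coordinates. Next I'll enlarge both views.

Run:
```python
from station import manip
import cv2,numpy as np
t=manip.grab_frame("top")[:,:,::-1];s=manip.grab_frame("side")[:,:,::-1]
a=cv2.resize(t[155:260,200:380],None,fx=4.4,fy=4.4,interpolation=cv2.INTER_CUBIC)
b=cv2.resize(s[155:335,220:370],None,fx=3.3,fy=3.3,interpolation=cv2.INTER_CUBIC)
cv2.imwrite("pics/topc.png",a);cv2.imwrite("pics/sidec.png",b);print(a.shape,b.shape)
```

```text
(462, 792, 3) (594, 495, 3)
```

View pics/topc.png

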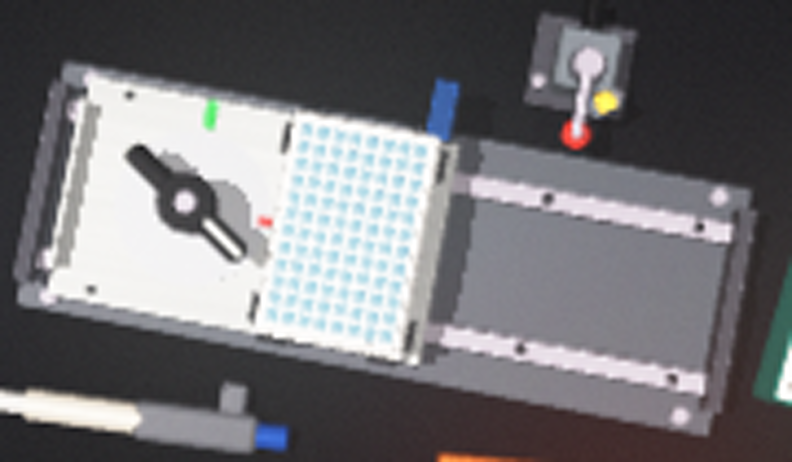

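View pics/sidec.png

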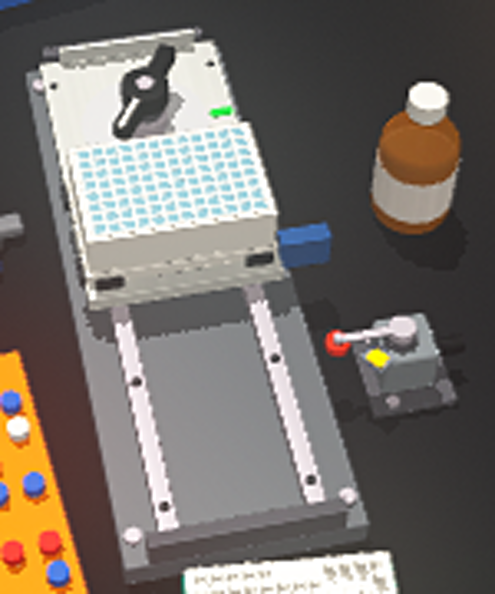

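The top crop shows the hub at (185,201), the white line's end at (240,258), the green mark at (210,115), the roller at (575,136) and the pivot at (588,62). The side crop shows the hub at (146,83), green at (221,112) and the roller at (338,343).

```bash
cat > h.py <<'E'
from station import manip
import numpy as np
from scipy.spatial.transform import Rotation as R
np.set_printoptions(precision=4,suppress=True)
def ray(cam,u,v):
    c=manip.camera_info(cam);d=np.linalg.solve(c['intrinsics'],[u,v,1])*[1,-1,-1]
    return c['T'][:3,3],c['T'][:3,:3]@d
def pt(cam,u,v,z):
    o,d=ray(cam,u,v);return o+d*(z-o[2])/d[2]
top=lambda u,v,z:pt('top',(u+.5)/4.4-.5+200,(v+.5)/4.4-.5+155,z)
side=lambda u,v,z:pt('side',(u+.5)/3.3-.5+220,(v+.5)/3.3-.5+155,z)
E
python3 - <<'E'
from h import *
for n,a,b,z in [('hub',(185,201),(146,83),.089),('line',(240,258),(120,133),.087),('plain',(133,152),(167,48),.087),('green',(210,115),(221,112),.048),('roller',(575,136),(338,343),.05),('pivot',(588,62),(404,330),.055),('red',(265,221),None,.048)]:
    print(n,top(*a,z),side(*b,z) if b else '')
print('base',[top(*p,.02)[:2] for p in [(65,65),(750,187),(708,433),(20,300)]])
print('flange',[top(*p,.062)[:2] for p in [(92,105),(55,265)]],[side(*p,.062)[:2] for p in [(199,31),(62,57)]])
print('dog',top(438,137,.048))
E
```

```text
hub [0.5542 0.1485 0.089 ] [0.5552 0.1472 0.089 ]
line [0.5234 0.117  0.087 ] [0.5235 0.1111 0.087 ]
plain [0.5811 0.1788 0.087 ] [0.5815 0.1762 0.087 ]
green [0.6083 0.1403 0.048 ] [0.6087 0.1391 0.048 ]
roller [ 0.6014 -0.072   0.05  ] [ 0.6031 -0.0742  0.05  ]
pivot [ 0.6439 -0.078   0.055 ] [ 0.6444 -0.0828  0.055 ]
red [0.5472 0.1062 0.048 ] 
base [array([0.64  , 0.2315]), array([ 0.5775, -0.1798]), array([ 0.4312, -0.1573]), array([0.4979, 0.253 ])]
flange [array([0.6104, 0.2071]), array([0.5176, 0.2249])] [array([0.6186, 0.2086]), array([0.5159, 0.218 ])]
dog [0.5989 0.0071 0.048 ]
```

```bash
r="0.06 0.041 -0.0434 0 0 0 0"; python3 jog.py '0.06 0.041 -0.0434 0 0 0 0;0.06 0.041 -0.0434 0 0 0 0;0.06 0.041 -0.0434 0 0 0 0;0.06 0.041 -0.0434 0 0 0 0;0.06 0.041 -0.0434 0 0 0 0;0.06 0.041 -0.0434 0 0 0 0;0.06 0.041 -0.0434 0 0 0 0;0.06 0.041 -0.0434 0 0 0 0;0.06 0.041 -0.0434 0 0 0 0;0.06 0.041 -0.0434 0 0 0 0;0.06 0.041 -0.0434 0 0 0 0;0.06 0.041 -0.0434 0 0 0 0' 50
python3 jog.py '0.06 0.041 -0.0434 0 0 0 0;0.06 0.041 -0.0434 0 0 0 0;0.06 0 0 0 0 0 -0.184;0.06 0 0 0 0 0 -0.184;0.06 0 0 0 0 0 -0.184;0.06 0 0 0 0 0 -0.184;0.06 0 0 0 0 0 -0.184;0.06 0 0 0 0 0 -0.184;0.06 0 0 0 0 0 -0.184;0.06 0 0 0 0 0 -0.184;0.06 0 0 0 0 0 -0.184;0.06 0 0 0 0 0 -0.184'
python3 jog.py '0.06 0 0 0 0 0 -0.184;0.06 0 0 0 0 0 -0.184;0.06 0 0 0 0 0 -0.184;0.06 0 0 0 0 0 -0.184;0.06 0 0 0 0 0 -0.184;0.06 0 0 0 0 0 -0.184;0.06 0 0 0 0 0 -0.184;0.06 0 0 0 0 0 -0.184;0.06 0 0 0 0 0 -0.184;0.06 0 0 0 0 0 -0.184;0.06 0 0 0 0 0 0;0.06 0 0 0 0 0 0'
cat >> h.py <<'E'
def to(x,y,z,ya=None):
    s=manip.state();p=np.array(s['eef_pos']);M=R.from_rotvec(s['eef_rot']).as_matrix();a=np.arctan2(M[1,1],M[0,1])
    print('clock',s['clock'],'pos',p,'ya',a,'zdir',M[:,2],'j6',s['joint_positions'][5],'w',s['width'],'F',np.array(s['wrist_force']))
    print('tool delta',M.T@(np.array([x,y,z])-p),'rz',None if ya is None else (a-ya+np.pi)%(2*np.pi)-np.pi)
E
python3 - <<'E'
from h import *
to(.5547,.1478,.239,2.40)
import cv2
cv2.imwrite("pics/w1.png",manip.grab_frame("wrist")[:,:,::-1])
E
```

```text
clock: 1.7
eef_pos: [0.5019, 0.0427, 0.4048]
eef_rot: [3.108, 0.454, 0.001]
wrist_force: [0.5, -0.8, 0.2]
width: 0.0602
grasp_force: 0.0
clock: 3.2
eef_pos: [0.5549, 0.1474, 0.4045]
eef_rot: [-1.514, -2.752, 0.0]
wrist_force: [0.2, 0.8, 0.1]
width: 0.0595
grasp_force: 0.0
clock: 4.7
eef_pos: [0.555, 0.1474, 0.4046]
eef_rot: [1.26, -2.878, -0.0]
wrist_force: [0.1, 0.1, -0.1]
width: 0.0602
grasp_force: 0.0
clock 4.7 pos [0.555  0.1474 0.4046] ya 2.3964051765518093 zdir [-0.0002  0.     -1.    ] j6 -2.331387173070123 w 0.06021836476763422 F [ 0.1203  0.0886 -0.0572]
tool delta [-0.0001  0.0005  0.1656] rz -0.0035948234481906205
```

View pics/w1.png

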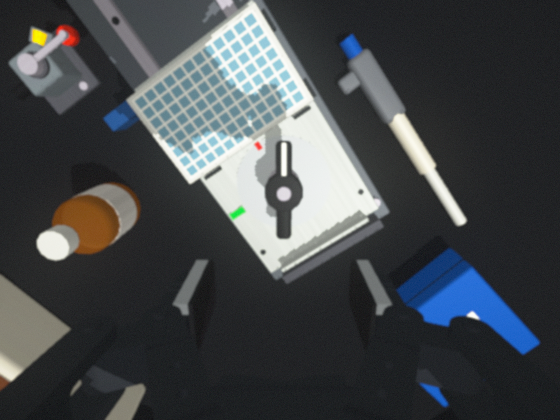

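The wrist view shows the bar aligned with the tool's x axis, with its hub at (284,192), the line's end at (284,143) and the green mark at (237,212). I'll check the hub position from here.

```bash
cat >> h.py <<'E'
def wr(u,v,z):
    s=manip.state();c=manip.camera_info('wrist');M=np.eye(4);M[:3,:3]=R.from_rotvec(s['eef_rot']).as_matrix();M[:3,3]=s['eef_pos']
    T=M@c['tool_from_camera'];d=T[:3,:3]@(np.linalg.solve(c['intrinsics'],[u,v,1])*[1,-1,-1]);o=T[:3,3]
    return o+d*(z-o[2])/d[2]
E
python3 - <<'E'
from h import *
h=wr(284,192,.089);l=wr(284,143,.088);p=wr(284,237,.088);g=wr(237,212,.048);f=[wr(285,281,.062),wr(383,223,.062)]
print(h,l,p,g,f)
print(np.arctan2(*(l-p)[[1,0]]),np.arctan2(*(g-h)[[1,0]]),np.hypot(*(g-h)[:2]),np.hypot(*(l-h)[:2]))
to(*h[:2],.239)
E
```

```text
[0.5536 0.1473 0.089 ] [0.5256 0.1168 0.088 ] [0.5819 0.1781 0.088 ] [0.6089 0.1387 0.048 ] [array([0.6207, 0.2221, 0.062 ]), array([0.5089, 0.24  , 0.062 ])]
-2.313691482974444 -0.15407138195685702 0.056037142735980164 0.04136819708902115
clock 4.75 pos [0.555  0.1474 0.4046] ya 2.396961207879172 zdir [-0.0002  0.     -1.    ] j6 -2.331953629579026 w 0.05976621838564618 F [-0.107  -0.7668 -0.4386]
tool delta [0.001  0.001  0.1656] rz None
```

```bash
python3 jog.py '0.06 0.001 0.001 0.05 0 0 0;0.06 0 0 0.05 0 0 0;0.06 0 0 0.03 0 0 0;0.06 0 0 0.02 0 0 0;0.06 0 0 0.0156 0 0 0;0.06 0 0 0 0 0 0;0.06 0 0 0 0 0 0' 40; python3 jog.py '0.03 0 0 0 0 0 0;0.01 0 0 0 0 0 0;0 0 0 0 0 0 0;0 0 0 0 0 0 0;0 0 0 0 0 0 0' 40
python3 - <<'E'
from h import *
to(.5543,.1474,.239,2.40)
E
```

```text
clock: 5.62
eef_pos: [0.5541, 0.1474, 0.2398]
eef_rot: [-1.263, 2.875, -0.001]
wrist_force: [-1.1, -0.1, 0.2]
width: 0.06
grasp_force: 0.0
clock: 6.25
eef_pos: [0.5536, 0.1476, 0.2404]
eef_rot: [-1.263, 2.875, 0.0]
wrist_force: [-1.5, 1.7, 6.1]
width: 0.0321
grasp_force: 39.3
clock 6.25 pos [0.5536 0.1476 0.2404] ya 2.3987771168754985 zdir [ 0.0011  0.0006 -1.    ] j6 -2.3338132450329896 w 0.032061870301951075 F [-1.5057  1.7413  6.1168]
tool delta [-0.0003 -0.0007  0.0014] rz -0.0012228831245013616
```

```bash
python3 jog.py '0 0 0 -0.0002 0 0 0.179;0 0 0 -0.0002 0 0 0.179;0 0 0 -0.0002 0 0 0.179;0 0 0 -0.0002 0 0 0.179;0 0 0 -0.0002 0 0 0.179;0 0 0 -0.0002 0 0 0.179;0 0 0 -0.0002 0 0 0.179;0 0 0 -0.0002 0 0 0.179;0 0 0 -0.0002 0 0 0.179;0 0 0 -0.0002 0 0 0.179;0 0 0 0 0 0 0;0 0 0 0 0 0 0'
python3 - <<'E'
from h import *
to(.5543,.1474,.239)
import cv2
cv2.imwrite("pics/w2.png",manip.grab_frame("wrist")[:,:,::-1])
E
```

```text
clock: 7.75
eef_pos: [0.5535, 0.1476, 0.2426]
eef_rot: [1.454, 2.785, 0.001]
wrist_force: [-1.8, 0.8, 7.7]
width: 0.0325
grasp_force: 39.4
clock 7.75 pos [0.5535 0.1476 0.2426] ya 0.6084858311510026 zdir [ 0.0007  0.0006 -1.    ] j6 -0.543518993848202 w 0.03245123432638788 F [-1.8078  0.8213  7.6611]
tool delta [-0.0006  0.0005  0.0036] rz None
```

View pics/w2.png

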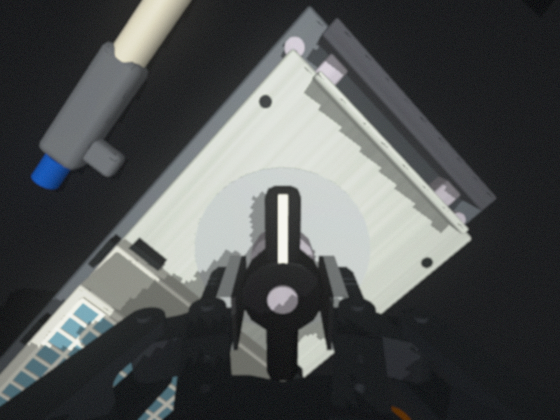

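The wrist picture shows the white line from (283,190) to (283,270), still on the tool's x axis, so the bar is turning with the grip. I'll do the remaining 2.33 rad.

```bash
python3 jog.py '0 0 0 -0.0002 0 0 0.179;0 0 0 -0.0002 0 0 0.179;0 0 0 -0.0002 0 0 0.179;0 0 0 -0.0002 0 0 0.179;0 0 0 -0.0002 0 0 0.179;0 0 0 -0.0002 0 0 0.179;0 0 0 -0.0002 0 0 0.179;0 0 0 -0.0002 0 0 0.179;0 0 0 -0.0002 0 0 0.179;0 0 0 -0.0002 0 0 0.179'; python3 jog.py '0 0 0 -0.0002 0 0 0.179;0 0 0 -0.0002 0 0 0.179;0 0 0 -0.0002 0 0 0.179;0 0 0 0 0 0 0;0 0 0 0 0 0 0;0 0 0 0 0 0 0';python3 - <<'E'
from h import *
to(.5543,.1474,.239)
import cv2
cv2.imwrite("pics/w3.png",manip.grab_frame("wrist")[:,:,::-1])
E
```

```text
clock: 9.05
eef_pos: [0.5535, 0.1478, 0.2449]
eef_rot: [-3.083, -0.6, -0.002]
wrist_force: [-2.6, 2.1, 8.4]
width: 0.0324
grasp_force: 39.5
clock: 9.8
eef_pos: [0.5536, 0.1477, 0.2455]
eef_rot: [-3.132, 0.232, -0.002]
wrist_force: [-2.0, 0.4, 9.1]
width: 0.0326
grasp_force: 39.6
clock 9.8 pos [0.5536 0.1477 0.2455] ya -1.7187757152550434 zdir [ 0.0013  0.001  -1.    ] j6 1.783448773479755 w 0.032598008992893356 F [-1.9761  0.3808  9.1276]
tool delta [0.0007 0.0002 0.0065] rz None
```

View pics/w3.png

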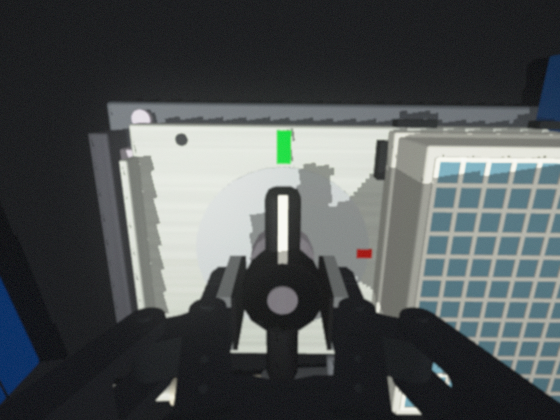

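The white line at x≈283 points straight at the green mark at (284,146), so the lock is released. I'll open slightly, lift, turn and go behind the flange.

```bash
python3 jog.py '0.046 0 0 0 0 0 0;0.046 0 0 0 0 0 0;0.046 0 0 0 0 0 0;0.046 0 0 -0.01 0 0 0;0.046 0 0 -0.03 0 0 0;0.046 0 0 -0.05 0 0 0;0.046 0 0 0 0 0 0'; python3 jog.py '0 0 0 0 0 0 -0.1738;0 0 0 0 0 0 -0.1738;0 0 0 0 0 0 -0.1738;0 0 0 0 0 0 -0.1738;0 0 0 0 0 0 -0.1738;0 0 0 0 0 0 -0.1738;0 0 0 0 0 0 -0.1738;0 0 0 0 0 0 -0.1738;0 0 0 0 0 0 -0.1738;0 0 0 0 0 0 0;0 0 0 0 0 0 0';python3 - <<'E'
from h import *
to(.5698,.2502,.222,-.155)
E
```

```text
clock: 10.72
eef_pos: [0.5551, 0.1475, 0.3381]
eef_rot: [-3.132, 0.231, -0.015]
wrist_force: [0.6, 0.6, -0.9]
width: 0.0462
grasp_force: 0.0
clock: 12.1
eef_pos: [0.5535, 0.1473, 0.3334]
eef_rot: [-2.388, -2.041, 0.001]
wrist_force: [0.2, 0.2, 0.2]
width: -0.0003
grasp_force: 0.0
clock 12.1 pos [0.5535 0.1473 0.3334] ya -0.1562755577219069 zdir [-0.0007 -0.0001 -1.    ] j6 0.2213314495618246 w -0.00026655181778850067 F [0.1714 0.1614 0.2437]
tool delta [0.1042 0.0002 0.1114] rz -0.0012755577219070169
```

Move behind, descend, then look before pushing.

```bash
python3 jog.py '0 0.052 0 0 0 0 0;0 0.052 0 0 0 0 0;0 0 0 0.05 0 0 0;0 0 0 0.03 0 0 0;0 0 0 0.02 0 0 0;0 0 0 0.0114 0 0 0;0 0 0 0 0 0 0;0 0 0 0 0 0 0';python3 - <<'E'
from h import *
to(.5652,.2205,.222,-.155)
import cv2
t=manip.grab_frame("top")[:,:,::-1];s=manip.grab_frame("side")[:,:,::-1]
a=cv2.resize(t[155:260,200:380],None,fx=4.4,fy=4.4,interpolation=cv2.INTER_CUBIC)
b=cv2.resize(s[155:335,220:370],None,fx=2.567,fy=2.567,interpolation=cv2.INTER_CUBIC)[:462,:]
cv2.imwrite("pics/c4.png",a)
E
```

```text
clock: 13.1
eef_pos: [0.57, 0.2501, 0.2232]
eef_rot: [2.385, 2.043, 0.002]
wrist_force: [-0.6, 0.1, -0.6]
width: 0.0001
grasp_force: 0.0
clock 13.1 pos [0.57   0.2501 0.2232] ya -0.15431631182026218 zdir [ 0.0016  0.0004 -1.    ] j6 0.3885327148307106 w 0.00013939761776803205 F [-0.5597  0.1324 -0.5697]
tool delta [-0.03   -0.0002  0.0011] rz 0.0006836881797376293
```

View pics/c4.png

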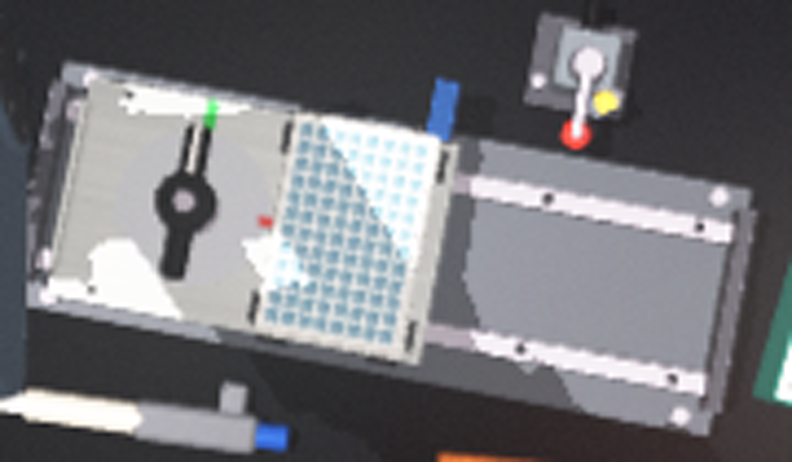

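The bar points at the green mark, and the flange and carriage haven't moved. The dog's front edge runs from (460,85) to (450,137) and the roller is at (575,136). I'll compute the slide needed.

```bash
python3 - <<'E'
from h import *
ey=np.array([.1544,.988]);ex=np.array([.988,-.1544])
for z in(.048,.056):
    r=top(575,135,z)[:2]
    for p in[(460,85),(450,137)]:
        d=top(*p,z)[:2]; print(z,'slide to touch',(d-r)@ey-.008,'dx',(d-r)@ex)
d=top(200,127,.094)-top(174,279,.094);print('bar',np.arctan2(d[1],d[0]))
E
python3 jog.py '0 -0.016 0 0 0 0 0;0 -0.004 0 0 0 0 0;0 -0.004 0 0 0 0 0;0 -0.006 0 0 0 0 0;0 -0.006 0 0 0 0 0;0 -0.006 0 0 0 0 0;0 -0.006 0 0 0 0 0;0 -0.006 0 0 0 0 0;0 -0.006 0 0 0 0 0'
python3 - <<'E'
from h import *
to(.57,.2501,.222,-.155)
E
```

```text
0.048 slide to touch 0.0627612279553835 dx 0.016753961864870524
0.048 slide to touch 0.0630222595157118 dx -0.014232263064106241
0.056 slide to touch 0.06218481853926979 dx 0.01661748682542924
0.056 slide to touch 0.06244372377910278 dx -0.014116329371605434
bar -0.13498825121740224
clock: 14.32
eef_pos: [0.5604, 0.1912, 0.223]
eef_rot: [-2.386, -2.042, -0.004]
wrist_force: [-0.7, 5.8, 1.5]
width: -0.0002
grasp_force: 2.7
clock 14.325 pos [0.5604 0.1912 0.223 ] ya -0.15515189341590416 zdir [ 0.0011  0.0022 -1.    ] j6 0.29290047264960056 w -0.00018305033138621928 F [-0.7193  5.8442  1.4727]
tool delta [0.0596 0.0004 0.0011] rz -0.0001518934159041585
```

```bash
python3 jog.py '0 -0.005 0 0 0 0 0;0 -0.005 0 0 0 0 0;0 -0.005 0 0 0 0 0;0 -0.005 0 0 0 0 0;0 -0.005 0 0 0 0 0;0 -0.004 0 0 0 0 0;0 -0.003 0 0 0 0 0;0 0 0 0 0 0 0';python3 - <<'E'
from h import *
to(.57,.2501,.222,-.155)
import cv2
t=manip.grab_frame("top")[:,:,::-1]
a=cv2.resize(t[155:260,200:380],None,fx=4.4,fy=4.4,interpolation=cv2.INTER_CUBIC)
cv2.imwrite("pics/c5.png",a)
E
```

```text
clock: 15.32
eef_pos: [0.5554, 0.1594, 0.2229]
eef_rot: [-2.386, -2.042, -0.002]
wrist_force: [-0.8, 4.3, 3.8]
width: -0.0004
grasp_force: 2.3
clock 15.325 pos [0.5554 0.1594 0.2229] ya -0.1550440372545854 zdir [ 0.0005  0.0014 -1.    ] j6 0.23947784142968198 w -0.0004144817256811627 F [-0.8144  4.2919  3.7662]
tool delta [0.0918 0.0005 0.0011] rz -4.403725458557162e-05
```

View pics/c5.png

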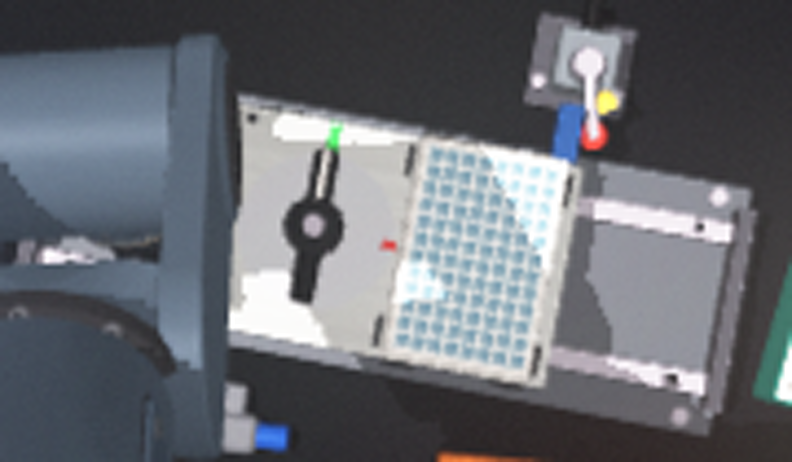

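The dog has met the roller, now at (593,137), and the arm has begun to swing but is still short of the yellow band. The hub is at (313,224). I'll measure the slide and the arm angle.

Run:
```python
from h import *
ey=np.array([.1544,.988]);ex=np.array([.988,-.1544])
print('hub slide',(top(313.5,224,.094)-top(184.5,201,.094))[:2]@-ey,'dog',(top(450,137,.048)-top(570,161,.048))[:2]@-ey*-1)
print('green',(top(335,136,.048)-top(210.5,114,.048))[:2]@-ey)
r0=top(575,135.5,.048)[:2];r=top(594,136.5,.048)[:2]
d=(r-r0);print('roller move -y',-(d@ey),'angle',np.arcsin(-(d@ey)/.042))
```

```text
hub slide 0.07270734081359996 dog 0.07083219559712842
green 0.07379233923966785
roller move -y 0.01090916446668111 angle 0.2627550350228334
```

Both measurements agree that the carriage is about 10.5 mm past contact. I'll push 12.5 mm more, aiming for 23 mm (≈0.58 rad).

```bash
python3 jog.py '0 -0.003 0 0 0 0 0;0 -0.003 0 0 0 0 0;0 -0.003 0 0 0 0 0;0 -0.002 0 0 0 0 0;0 -0.0015 0 0 0 0 0;0 0 0 0 0 0 0;0 0 0 0 0 0 0;0 0 0 0 0 0 0';python3 - <<'E'
from h import *
to(.57,.2501,.222,-.155)
import cv2
t=manip.grab_frame("top")[:,:,::-1]
a=cv2.resize(t[155:260,200:380],None,fx=4.4,fy=4.4,interpolation=cv2.INTER_CUBIC)
cv2.imwrite("pics/c6.png",a)
E
```

```text
clock: 16.38
eef_pos: [0.5535, 0.1474, 0.2229]
eef_rot: [-2.386, -2.043, -0.002]
wrist_force: [-1.0, 5.7, 4.4]
width: -0.0
grasp_force: 3.0
clock 16.375 pos [0.5535 0.1474 0.2229] ya -0.1545701923230705 zdir [ 0.0004  0.0014 -1.    ] j6 0.21800702976174172 w -8.588088333812017e-06 F [-0.9762  5.6702  4.4007]
tool delta [0.104  0.0005 0.001 ] rz 0.0004298076769293502
```

View pics/c6.png

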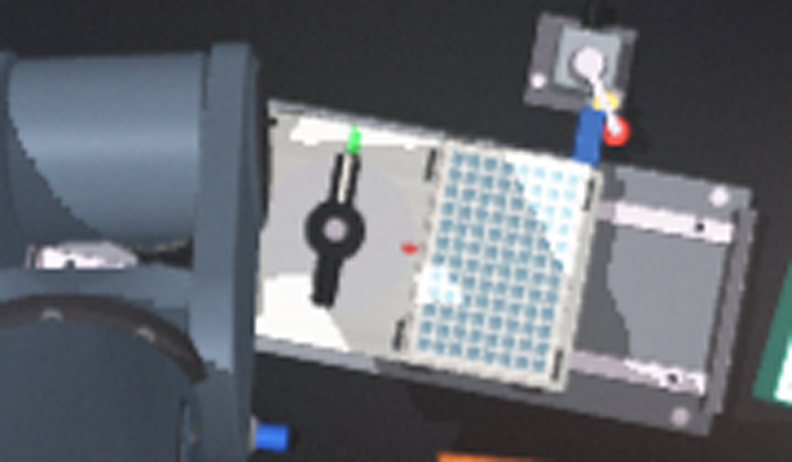

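The arm now lies over the yellow band, with the roller at (616,132). That is ≈0.56 rad from rest, mid-band, and the bar still points at green. I'll back off and lift.

```bash
python3 jog.py '0 0.01 0 0 0 0 0;0 0.02 0 0 0 0 0;0 0 0 -0.03 0 0 0;0 0 0 -0.05 0 0 0;0 0 0 -0.04 0 0 0;0 0 0 0 0 0 0;0 0 0 0 0 0 0;0 0 0 0 0 0 0';python3 - <<'E'
from h import *
t=manip.grab_frame("top").astype(int);c=t[155:260,200:380]
m=(c[:,:,0]>180)&(c[:,:,1]<90)&(c[:,:,2]<90);m[:, :120]=0;m[50:]=0
v,u=np.nonzero(m);u,v=u.mean()+200,v.mean()+155
ey=np.array([.1544,.988]);r0=top(575,135.5,.048)[:2];r=pt('top',u,v,.048)[:2]
print(u,v,'sin',-(r-r0)@ey/.042,'angle',np.arcsin(-(r-r0)@ey/.042),len(m.nonzero()[0]))
print(manip.state()['wrist_force'])
print(manip.finish_job())
E
```

```text
clock: 17.42
eef_pos: [0.5576, 0.1766, 0.3407]
eef_rot: [-2.384, -2.043, 0.005]
wrist_force: [-0.3, -0.4, -0.2]
width: 0.0
grasp_force: 0.0
339.5 185.25 sin 0.5466644637711332 angle 0.5783755992102511 12
[0.4555 0.5959 0.2617]
the job is handed in; nothing more can be done
None
```

The job is handed in: the lock's white line points at the green mark, and the carriage stands with the switch arm at about 0.58 rad (measured from the top camera), inside the yellow band. The gripper is lifted clear, and the whole run took about 17 s of the 67 s allowed. The hand-in gave no verdict.

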